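# Roll the strip caps home in the capping press

### The arm

A 6-joint arm with a two-finger parallel gripper is mounted at the origin on a cart in front of the work surface, level with it; the furniture and walls round the work are solid. World frame = base frame: x ahead of the robot, y to its left, z up, the work surface at z = 0. Lengths are in mm, angles in degrees, forces in N, time in s.
With the tool pointing down it reaches from about 300 to 850 mm from the base axis. Payload 4.2 kg.
Tool frame: the origin (TCP) lies at the very end of the fingers, on their centre line; the grasp point (between the pads) lies 19 mm behind it; z points along the fingers, y is the line along which they close (so a half turn about z gives the same grasp; the last joint's range is limited). The gripper opens to 91 mm and grips with 3 to 60 N. Pads are 32 mm wide; open, the fingers measure 118 mm over their backs; the gripper's body (76 mm by 178 mm) begins 60 mm behind the grasp point.
Start: joints at [-74.828, 18.312, 89.639, -0, 72.044, -1.146], TCP at [161.558, -551.853, 213.976] pointing down, gripper open.
Joint ranges: [-177.97, 177.97], [-48.28, 115.42], [12.27, 149.76], [-77.06, 257.06], [2.81, 150.46], [-146.56, 146.56]. Speed limits (degrees/s): [147.25, 147.25, 180, 180, 180, 180].

### API

Orientations are given as [roll, pitch, yaw] about the fixed x, y, z axes, in that order (R = Rz(yaw) Ry(pitch) Rx(roll)).
In Python, from workcell import * gives the robot as it stands.
- The arm moves only by the tool move_arm, never from a script. Its argument "motion" is a list of rows, each a list of 3 entries, a list of its own where there are three numbers: the finger opening in mm, from 0 to 91.2, then the shift along the world's x, y, z in units of 25 mm (1.0 is 25 mm), then the turn, a rotation vector about the world's x, y, z in units of 4 degrees (1.0 is 4 degrees). In form: [[grip, [x, y, z], [ax, ay, az]], ...]. A call has 1 to 20 rows; each row shifts and turns the commanded pose from where the row before left it; what a row does not reach is not made up. A row lasts 1/12 s, in which the tool goes at most 41.7 mm and 7.16 degrees, less where a joint would pass 70% of its speed; a pose out of reach is approached as far as the arm can. A call with a number of a shift or a turn outside -1 to 1 is refused whole. A call with a gripper value outside its range is refused whole. The fingers move at their own pace and stop on an object; "grip_force" is the grip in N (left out, the last holds). Time passes only in rows, so rows that do not move let the fingers close. It gives the time, the measured TCP pose, the force, the opening and the grip force at its end, in the units of the state.
- state(): the state, without advancing time (a new reading comes with each control period).
- grab_frame(name): name is "side" or "top" or "wrist"; returns the picture (480x640x3 uint8, blue, green, red); there is no depth.
- camera_info(name): a dict with "fx", "fy", "cx", "cy" (pixels), "rvec" (rotation vector, rad) and "tvec" (3), from world to camera coordinates, as OpenCV has them. Camera axes: x right, y down, z forward; pixel columns grow to the right and rows downward; lengths in mm; the calibration is good to about 2 mm. A picture is of the moment at which its call begins: read the wrist's pose just before it. camera_info takes no time and is no camera call; for the wrist camera it gives the pose at the moment of the call.
- job_done(): hands the job in; it is judged then, once.
The state is a dict: "time_s": time; "qpos": joint angles; "qvel": joint speeds; "effort": joint torques, N m; "ee_pos": TCP position; "ee_rot": TCP orientation; "force": force on the tool from outside, world axes, zero at the start; "torque": the same for the moment, N m; "gripper_width": finger opening in mm; "gripper_force": force on a finger pad.
Only numpy, scipy, OpenCV 4.12 (cv2) and the standard library are available. Lean on these libraries where they do the work, as an engineer would, in place of code of your own. Each camera call takes 0.05 s, during which the arm holds its last target. There are 200 camera calls.

### The job

The strip caps on the small white tube rack are only started in the tubes. Set the rack on the infeed of the roller press, between its guide rails, and let go; then feed it right through under the guard to the end stop with the nose of the push stick behind it, keeping fingers off the rack while it is under the guard, so that the roller presses every strip home. Then lay the push stick down on the worktop and take the rack from the outfeed and stand it upright in the grey tray, leaving the other things on the worktop alone.

Things in the scene. Friction and masses are not known exactly. Their poses are not given: they have to be found in the camera images.
- press: Roller capping press, fixed: a low aluminium bed 285 mm long and 124 mm wide, its top 12 mm above the worktop, bridged by a grey guard. Origin on the worktop right under the roller axle; x is the feed direction (infeed at -x, outfeed at +x), y across, z up. The bed runs from x = -150 to +135 mm. The rails and the guard are on it; see the next three entries.
- infeed (a point): Middle of the infeed, on the bed's top, 110 mm before the roller axle (press x = -110 mm); axes as the press. Two steel rails, 24 mm high above the bed and 7 mm thick, stand 80 mm apart from press x = -150 to -70 mm, then taper to 69 mm apart at x = -35 mm and go on at that width through the guard. A rack at this point is 50 mm clear of the guard.
- guard (a point): Point on the bed's top right under the roller axle; axes as the press. The guard stands from press x = -30 to +30 mm, 114 mm wide, its top 84 mm above the worktop; its opening is 69 mm wide and 39 mm high above the bed. In it a free-running black rubber roller, 32 mm in diameter, underside 33.8 mm above the bed.
- end_stop (a point): Foot of the face of the steel end stop on the outfeed, on the bed's top, at press x = +118 mm; axes as the press. The stop is 12 mm high above the bed and 80 mm wide. The outfeed has no rails. A rack against the stop has its centre at press x = +88 mm, its rear face 28 mm past the guard.
- rack_center (a point): Centre of the loose white tube rack (15 mm above its underside), 0.2 to 0.4 kg: 60 mm along its x, 66 mm along its y, 30 mm high without caps, flat upright sides. Five grey six-cap strips lie along its y, tops 37.5 mm above its underside when started, 33.5 mm when home. It is fed with its x along the press's x, either way round; feeding takes less than 10 N.
- strip_1 (a joint): Height of the first cap strip (at x = -22 mm on the rack): 0 = started, 4 mm proud; 0.004 = fully home. Pressing it in takes about 3 N; it stays where it is left. The roller presses it to about 0.0037.
- strip_2 (a joint): The same, strip at x = -11 mm.
- strip_3 (a joint): The same, strip at the middle.
- strip_4 (a joint): The same, strip at x = +11 mm.
- strip_5 (a joint): The same, strip at x = +22 mm.
- stick_grip (a point): Middle of the upright black grip of the loose push stick, 42 mm above the stick's underside; x points to the nose. The grip is 46 mm long (x), 16 mm wide (y), and goes from 14 to 63 mm above the underside. The white foot, lying flat, is 185 mm long, 22 mm wide, 14 mm high; the tail is 29.5 mm behind this point, the nose face 155.5 mm ahead. 0.14 kg.
- stick_nose (a point): Middle of the nose face of the push stick, 13 mm above its underside; the face is 44 mm wide and 26 mm high; x points out of it.
- tray: Shallow grey carry tray, fixed, 165 mm (x) x 135 mm (y) outside, 16 mm high, walls and floor 4 mm thick. Origin at the middle of its underside, z up. The front of a tall machine and a white round box stand just beyond the straight line from the press's outfeed to the tray: draw back towards the robot first when carrying. Wall cabinets hang over the far right from 0.54 m up.
- timer: White digital timer on its stand, 47 x 66 x 57 mm, a bystander. Origin under its centre.
- petri_stack: Stack of clear round dishes, 90 mm across and 61 mm high, a bystander. Origin under its centre.
- bottle_tablets: White screw-cap bottle, 47 mm across and 85 mm high, a bystander. Origin under its centre.
- marker: Dark marker pen lying down, 139 mm long, a bystander. Origin under its centre.
Mind the look-alikes: they are no part of the job. What is shaped like the part that bears rack_center but green or orange is not meant.

How it is judged (in metres and radians):
On the way, in this order (a step that is already met when the one before it is completed fails the run):
1. the rack stands on the infeed between the rails, clear of the guard, and is let go (x of rack_center in the frame of press between -0.155 and -0.055 m and y of rack_center in the frame of press between -0.015 and 0.015 m and height (world z) of rack_center below 0.032 m and contact force between the fingers and rack below 0.2 N), for 0.2 s.
2. the push stick's nose follows the rack in under the guard (x of stick_nose in the frame of press between -0.025 and 0.07 m and y of stick_nose in the frame of press between -0.035 and 0.035 m and height (world z) of stick_nose below 0.05 m and x of rack_center in the frame of press between -0.01 and 0.066 m and height (world z) of rack_center below 0.036 m), for 0.05 s.
3. the rack has come out at the end stop with all five strips home (x of rack_center in the frame of press between 0.078 and 0.1 m and height (world z) of rack_center below 0.036 m and value of joint each of strip_1, strip_2, strip_3, strip_4, strip_5 above 0.003 m), for 0.1 s.
At the end, for the whole second after the job is handed in: The rack stands upright (within 0.1 rad) on the tray's floor, wholly inside its walls, at rest and let go; all five cap strips are pressed at least 3 mm of their 4 mm; the push stick lies at rest on the worktop, on no other thing (x of rack_center in the frame of tray between -0.05 and 0.05 m and y of rack_center in the frame of tray between -0.036 and 0.036 m and height (world z) of rack_center below 0.023 m and angle between rack_center's own z axis and vertical below 0.1 rad and linear speed of each of rack, stick below 0.02 m/s and value of joint each of strip_1, strip_2, strip_3, strip_4, strip_5 above 0.003 m and height (world z) of stick_grip between 0.005 and 0.0455 m and height (world z) of stick_nose below 0.03 m); the robot touches nothing.
It fails at once if fingers or arm touch the rack while it is under the guard (x of rack_center in the frame of press between -0.05 and 0.058 m and y of rack_center in the frame of press between -0.04 and 0.04 m and height (world z) of rack_center below 0.045 m and contact force between any of the fingers, the arm and rack above 0.5 N).
It fails at once if the rack is tipped over (angle between rack_center's own z axis and vertical above 0.8 rad).
It fails at once if a bystander is shifted by more than 30 mm (distance of any of timer, petri_stack, bottle_tablets, marker from where it was at the start of the episode above 0.03 m).
It also fails if it takes over 72 s, if anything falls off the work surface, if the arm or the gripper's body presses on something with over 40 N, if the wrist force passes 120 N, or if a joint passes its speed limit or range.

## Working session

There is one attempt and no reset: what is moved stays moved. The work goes in short steps, Python scripts to look and compute and a tool call to move; the robot and the scene stay as the last step left them, time stands still between calls to the robot, and variables do not carry over. Pictures are saved under pics/ and viewed, at most 13 in all, crops included, and the job is handed in when it is done.

Besides the shell and the picture viewer there is one more tool, called after ">>>" as a command line: name --argument value ..., lists and objects as JSON in quotes. move_arm: Moves the arm, as the interface text tells. Shifts and turns lie within -1 to 1; 1 stands for 25 mm of shift or 4 degrees of turn. Its arguments: {"type":"object","properties":{"motion":{"type":"array","items":{"type":"array"}},"grip_force":{"type":"number"}},"required":["motion"]}

```bash
mkdir -p pics
cat > h.py <<'E'
from workcell import *
import numpy as np, cv2
def cam(n):
    c=camera_info(n);K=np.array([[c['fx'],0,c['cx']],[0,c['fy'],c['cy']],[0,0,1.]])
    R=cv2.Rodrigues(np.array(c['rvec'],float))[0];return K,R,np.array(c['tvec'],float).ravel()
def pt(C,uv,z):
    K,R,t=C;o=-R.T@t;out=[]
    for u,v in np.atleast_2d(uv):
        d=R.T@np.linalg.inv(K)@[u,v,1];out.append(o+d*(z-o[2])/d[2])
    return np.array(out)
def px(C,P):
    K,R,t=C;q=(K@(R@np.atleast_2d(P).T+t[:,None])).T;return q[:,:2]/q[:,2:]
E
python3 - <<'E'
from h import *
for n in("top","side"):
    cv2.imwrite(f"pics/{n}0.png",grab_frame(n)); C=cam(n);print(n,camera_info(n),-C[1].T@C[2])
print(state())
E
```

```text
top {'fx': 484.9865128371075, 'fy': 484.9865128371075, 'cx': 317.4074551005547, 'cy': 237.05614452664713, 'rvec': array([ 2.16957061, -2.15542782,  0.11820869]), 'tvec': array([-152.25274145,  553.53297643, 1264.62971768])} [ 409.82317074 -152.62477949 1318.18762758]
side {'fx': 552.3019935955525, 'fy': 552.3019935955525, 'cx': 320.9871647114448, 'cy': 232.18382801538732, 'rvec': array([ 0.93435154, -2.66676006,  0.8648092 ]), 'tvec': array([ 340.92852796,  389.84502086, 1504.90463239])} [ -61.08752935  664.75431034 1444.75581836]
{'time_s': 0.1, 'qpos': array([-7.48276241e+01,  1.83457313e+01,  8.96998072e+01, -2.72068471e-03,
        7.20450519e+01, -1.14515152e+00]), 'qvel': array([-0.0266371 , -0.12605101, -0.18611655,  0.00408163, -0.01623781,
        0.04187438]), 'effort': array([ 6.36234131e-05, -4.13333631e+01, -2.32508790e+01,  7.28529179e-02,
        4.21567995e-02, -4.51069855e-05]), 'ee_pos': array([ 161.42398704, -551.39163418,  213.22424111]), 'ee_rot': array([-1.79909376e+02,  7.75859254e-04,  1.63183688e+01]), 'force': array([ 0.49069892,  0.19977766, -0.07390459]), 'torque': array([ 0.00800993,  0.00704924, -0.01643844]), 'gripper_force': 0.0, 'gripper_width': 91.51526077280415}
```

View pics/top0.png

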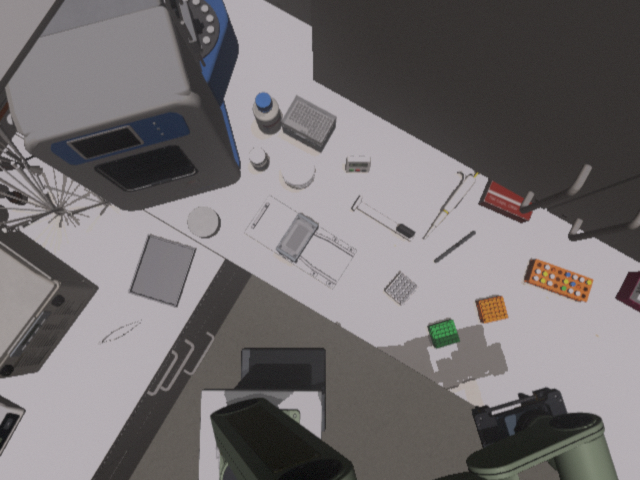

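View pics/side0.png

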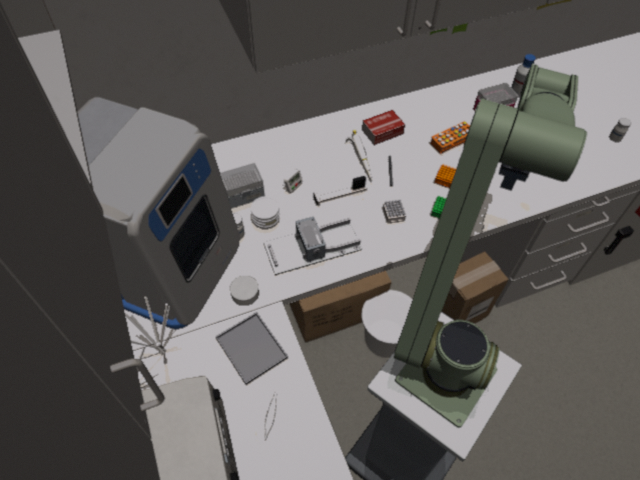

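The top view shows the rack at about (401,288), the press from (340,270) to (262,215) with infeed at lower right, the stick from nose (355,203) to grip (405,230), and the tray at (163,270). I'll zoom in on the work area.

Run:
```python
from h import *
im=cv2.imread("pics/top0.png")
cv2.imwrite("pics/c1.png",cv2.resize(im[180:320,235:430],None,fx=4,fy=4,interpolation=cv2.INTER_CUBIC))
C=cam("top")
for n,p,z in(("rack",(401,288),35),("inf",(341,270),12),("out",(262,215),12),("grip",(405,230),63),("nose",(355,203),26),("tray",(163,270),16)):print(n,pt(C,p,z).round())
```

```text
rack [[ 421. -369.   35.]]
inf [[ 468. -213.   12.]]
out [[616.   3.  12.]]
grip [[ 571. -377.   63.]]
nose [[ 648. -250.   26.]]
tray [[465. 265.  16.]]
```

View pics/c1.png

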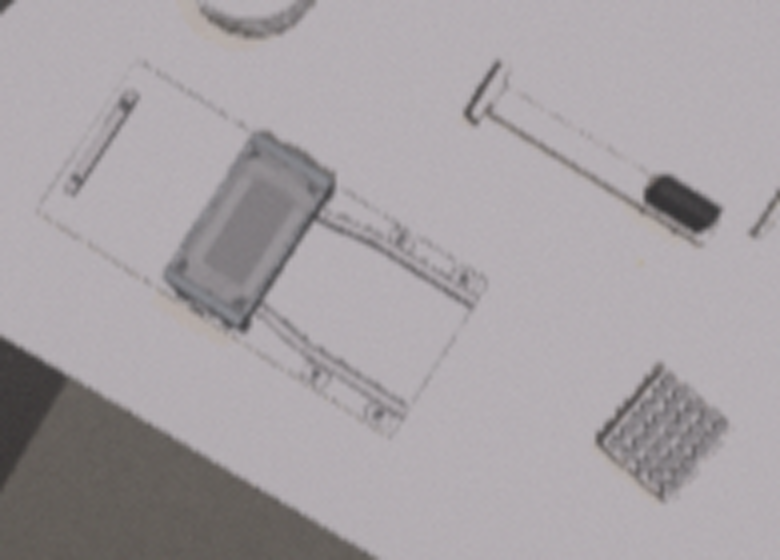

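The crop shows bed corners at (140,62), (40,212), (392,436) and (487,285). The rack corners are about (660,365), (728,425), (662,500) and (600,440). The stick runs from the nose face at (485,92) to the grip at (683,203), nearly parallel to the press.

Run:
```python
from h import *
C=cam("top")
f=lambda p,z:pt(C,np.array(p)/4+[235-.4,180-.4],z)[:,:2]
b=f([(140,62),(40,212),(392,436),(487,285)],12)
print("bed",b.round(1),np.linalg.norm(b-np.roll(b,1,0),axis=1).round(1))
d=(b[0]+b[1]-b[2]-b[3])/2;d/=np.linalg.norm(d);e=(b[1]+b[2]-b[0]-b[3])/2
print("press yaw",np.degrees(np.arctan2(d[1],d[0])),np.degrees(np.arctan2(e[1],e[0])));m=b.mean(0);print("origin",m+7.5*d)
g=f([(258,132),(335,178),(245,327),(168,280)],84);print("guard",g.mean(0))
r=f([(660,365),(728,425),(662,500),(602,440)],34);print("rack",r.round(1),r.mean(0),np.linalg.norm(r-np.roll(r,1,0),axis=1).round(1))
for a,c in((r[0],r[1]),(r[3],r[2]),(r[0],r[3]),(r[1],r[2])):v=c-a;print(np.degrees(np.arctan2(v[1],v[0])).round(1))
gr=f([(683,203)],60)[0];n=f([(497,60),(467,121)],24);print("grip",gr,"nose",n,np.linalg.norm(n[0]-n[1]),np.linalg.norm(n.mean(0)-gr),np.degrees(np.arctan2(*(n.mean(0)-gr)[::-1])))
im=cv2.imread("pics/top0.png");cv2.imwrite("pics/tr.png",cv2.resize(im[225:315,120:235],None,fx=4,fy=4))
hsv=cv2.cvtColor(im,cv2.COLOR_BGR2HSV);M=(im.max(2)<140).astype(np.uint8)[232:308,128:198]
c=max(cv2.findContours(M,0,2)[0],key=cv2.contourArea);R=cv2.minAreaRect(c);bx=cv2.boxPoints(R)+[128,232];print(bx);t=pt(C,bx,16)[:,:2];print("tray",t.round(1),t.mean(0),np.linalg.norm(t-np.roll(t,1,0),axis=1))
```

```text
bed [[ 671.4  -16.9]
 [ 567.5   49.1]
 [ 418.  -190.2]
 [ 519.8 -254. ]] [281.4 123.1 282.2 120.2]
press yaw 57.70387162950766 147.73029504762872
origin [548.18626178 -96.66373366]
guard [548.80912051 -97.82819075]
rack [[ 465.7 -366.5]
 [ 426.5 -410.7]
 [ 377.3 -366.7]
 [ 416.2 -327.7]] [ 421.41929492 -367.89125101] [62.9 59.1 66.  55. ]
-131.5
-134.9
142.0
138.2
grip [ 570.34841874 -378.4413957 ] nose [[ 671.8453789  -260.20278602]
 [ 629.84256846 -239.82268536]] 46.68602132488973 151.56996759412826 57.92164453267806
[[127.87432671 292.02885056]
 [147.40586662 232.03911924]
 [196.33544922 247.9696846 ]
 [176.8039093  307.95941925]]
tray [[405.2 356.5]
 [566.9 311.7]
 [524.5 177.7]
 [364.  224.2]] [465.15074391 267.53782932] [138.66086334 167.77151841 140.59431644 167.06381376]
```

>>> move_arm --motion '[[91,[0.69,0.49,-0.15],[0,0,-0.97]],[91,[0.69,0.49,-0.15],[0,0,-0.97]],[91,[0.69,0.49,-0.15],[0,0,-0.97]],[91,[0.69,0.49,-0.15],[0,0,-0.97]],[91,[0.69,0.49,-0.15],[0,0,-0.97]],[91,[0.69,0.49,-0.15],[0,0,-0.97]],[91,[0.69,0.49,-0.15],[0,0,-0.97]],[91,[0.69,0.49,-0.15],[0,0,-0.97]],[91,[0.69,0.49,-0.15],[0,0,-0.97]],[91,[0.69,0.49,-0.15],[0,0,-0.97]],[91,[0.69,0.49,-0.15],[0,0,-0.97]],[91,[0.69,0.49,-0.15],[0,0,-0.97]],[91,[0.69,0.49,-0.15],[0,0,-0.97]],[91,[0.69,0.49,-0.15],[0,0,-0.97]],[91,[0.69,0.49,-0.15],[0,0,-0.97]],[91,[0,0,0],[0,0,0]],[91,[0,0,0],[0,0,0]]]'

```text
time_s: 1.52
ee_pos: [420.4, -367.4, 157.1]
ee_rot: [180.0, 0.1, -41.7]
force: [-0.3, 0.5, 0.4]
gripper_width: 90.8
gripper_force: 0.0
```

Run:
```python
from h import *
C=cam("wrist");im=grab_frame("wrist");cv2.imwrite("pics/w1.png",im)
np.savez("w1.npz",K=C[0],R=C[1],t=C[2]);print(-C[1].T@C[2],px(C,[[421,-368,34]]))
```

```text
[ 477.70747063 -419.79137853  327.36231166] [[314.70295747 238.44506218]]
```

View pics/w1.png

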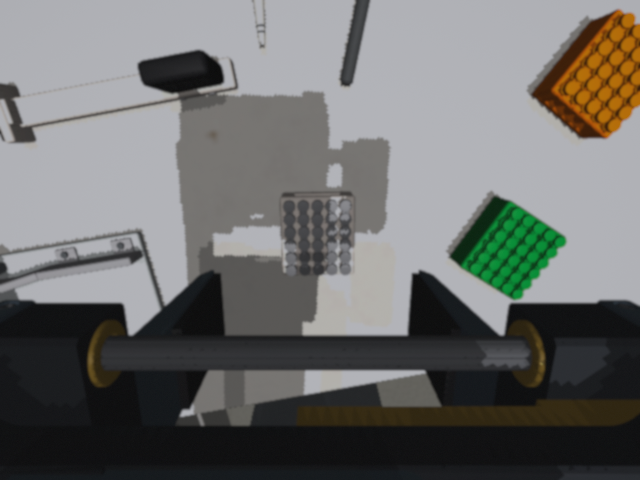

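The wrist view shows the rack centred at about (318,237). Its five strips run vertically in the image, so the fingers close along rack x, and the rack is square to the tool.

Run:
```python
from h import *
z=np.load("w1.npz");C=(z['K'],z['R'],z['t'])
print(pt(C,[(318,237),(291,237),(345,237)],37),pt(C,[(318,206),(318,268)],37))
# stick: grip top edge ends and nose
print(pt(C,[(145,72),(210,58)],63),pt(C,[(8,112),(232,75)],14))
```

```text
[[ 420.7244141  -371.26493577   37.        ]
 [ 434.94935196 -355.31446049   37.        ]
 [ 406.49905156 -387.21588723   37.        ]] [[ 439.22608368 -387.71317478   37.        ]
 [ 401.34194502 -354.03365388   37.        ]]
[[ 581.30034334 -365.3862026    63.        ]
 [ 559.24122283 -402.40322223   63.        ]] [[ 652.65191694 -253.69882012   14.        ]
 [ 555.00972605 -403.16664809   14.        ]]
```

>>> move_arm --motion '[[91,[0,-0.1,-0.9],[0,0,0]],[91,[0,0,-0.9],[0,0,0]],[91,[0,0,-0.9],[0,0,0]],[91,[0,0,-0.9],[0,0,0]],[91,[0,0,-0.9],[0,0,0]],[91,[0,0,-0.7],[0,0,0]],[91,[0,0,-0.5],[0,0,0]],[91,[0,0,-0.36],[0,0,0]],[91,[0,0,0],[0,0,0]],[91,[0,0,0],[0,0,0]],[50,[0,0,0],[0,0,0]],[50,[0,0,0],[0,0,0]],[50,[0,0,0],[0,0,0]],[50,[0,0,0],[0,0,0]],[50,[0,0,0],[0,0,0]],[50,[0,0,0],[0,0,0]]]' --grip_force 15

```text
time_s: 2.9
ee_pos: [420.8, -370.6, 6.7]
ee_rot: [-180.0, -0.1, -41.9]
force: [0.7, 1.4, 3.3]
gripper_width: 60.2
gripper_force: 14.9
```

>>> move_arm --motion '[[50,[0,0,0.5],[0,0,0]],[50,[0,0,0.8],[0,0,0]],[50,[0,0,0.9],[0,0,0]],[50,[0,0,0.9],[0,0,0]],[50,[0.2,0.5,0.5],[0,0,0]],[50,[0.36,0.9,0],[0,0,0.3]],[50,[0.36,0.9,0],[0,0,0.3]],[50,[0.36,0.9,0],[0,0,0.3]],[50,[0.36,0.9,0],[0,0,0.3]],[50,[0.36,0.9,0],[0,0,0.3]],[50,[0.36,0.9,0],[0,0,0.3]],[50,[0.36,0.9,0],[0,0,0.3]],[50,[0.15,0.6,0],[0,0,0.3]],[50,[0,0,0],[0,0,0]],[50,[0,0,0],[0,0,0]],[50,[0,0,0],[0,0,0]]]'

```text
time_s: 4.23
ee_pos: [491.5, -185.5, 95.8]
ee_rot: [180.0, 0.1, -32.3]
force: [0.0, -0.4, -4.0]
gripper_width: 60.1
gripper_force: 14.9
```

Run:
```python
from h import *
C=cam("wrist");im=grab_frame("wrist");cv2.imwrite("pics/w2.png",im)
np.savez("w2.npz",K=C[0],R=C[1],t=C[2]);s=state();print(s['ee_pos'],s['ee_rot'],s['gripper_width'])
```

```text
[ 491.57014761 -185.88275554   95.88843563] [ 1.79968901e+02  4.33624749e-02 -3.23167197e+01] 60.271987830473606
```

View pics/w2.png

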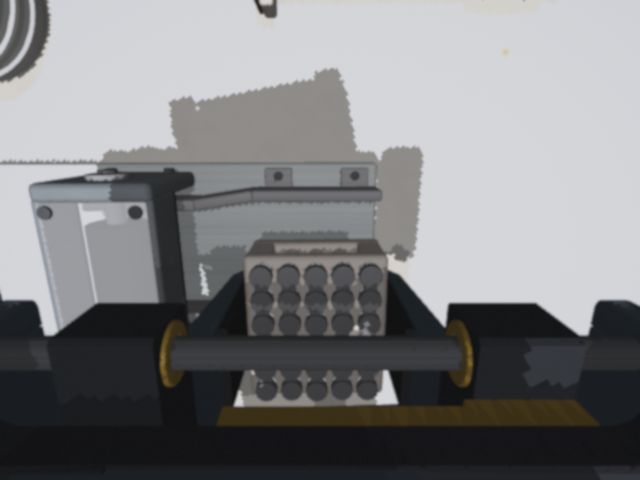

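The wrist view shows the far bed edge at row ~162, the bed's infeed end at column ~376, and the far rail at rows 187–200. The edges run level, so the tool is square to the press. Next I'll check positions against the press frame.

Run:
```python
from h import *
z=np.load("w2.npz");C=(z['K'],z['R'],z['t'])
a=np.radians(57.7);Rp=np.array([[np.cos(a),np.sin(a)],[-np.sin(a),np.cos(a)]]);o=np.array([548.5,-97])
f=lambda p,z:((pt(C,p,z)[:,:2]-o)@Rp.T).round(1)
print("edge y-62",f([(110,163),(240,162.5),(370,162)],12),"corner",f([(376,162)],12),"endline",f([(374,225)],12))
print("rail top back",f([(260,187.5),(375,188)],36),"inner",f([(260,194),(375,194)],36))
im=cv2.imread("pics/w2.png",0);print(im[150:215,300],im[205:215,365:390])
print("tcp",(np.array([491.57,-185.88])-o)@Rp.T)
```

```text
edge y-62 [[  28.9  -61.3]
 [ -56.4  -61.6]
 [-141.7  -61.9]] corner [[-145.6  -61.9]] endline [[-146.1  -19.7]]
rail top back [[ -72.4  -48.2]
 [-142.   -47.9]] inner [[ -72.2  -44.3]
 [-142.1  -44.3]]
[140 140 140 140 140 140 140 140 140 139 139 134 123 117 125 134 140 142
 141 141 140 140 140 142 143 144 144 143 142 141 141 140 140 141 139 127
 102  73  57  61  75  92 106 112 113 111 110 107 106 102  95  91  98 112
 125 135 139 141 142 143 142 140 139 139 139] [[139 139 140 139 138 138 139 136 130 127 135 141 142 140 140 140 140 140
  140 140 140 140 140 140 140]
 [140 140 140 141 140 140 140 137 132 135 150 157 150 143 140 140 140 140
  140 141 140 140 141 141 141]
 [141 141 142 142 141 142 141 138 134 143 165 172 159 145 140 140 140 139
  140 140 140 140 141 140 140]
 [143 142 143 143 143 143 142 139 134 143 166 172 160 145 140 140 139 140
  140 141 141 140 141 140 140]
 [144 144 144 144 144 144 143 140 133 135 151 158 151 142 140 140 140 140
  140 140 141 140 141 141 141]
 [144 144 143 144 144 144 142 139 130 125 133 142 142 141 139 140 140 140
  140 140 140 140 140 140 140]
 [141 141 141 141 142 141 141 136 128 120 127 136 139 140 140 140 140 140
  140 140 140 140 140 140 140]
 [139 139 139 140 139 140 139 135 126 119 126 136 139 139 140 139 140 140
  140 139 139 140 140 139 140]
 [138 139 139 138 138 139 138 134 125 119 126 135 139 140 139 140 140 140
  140 139 139 140 140 140 140]
 [139 139 139 139 139 139 138 133 125 120 127 136 139 140 140 140 139 140
  140 140 140 140 140 140 140]]
tcp [-105.54755099    0.62751935]
```

>>> move_arm --motion '[[50,[0.01,-0.01,-0.6],[0,0,0]],[50,[0,0,-0.8],[0,0,0]],[50,[0,0,-0.7],[0,0,0]],[50,[0,0,-0.4],[0,0,0]],[50,[0,0,-0.3],[0,0,0]],[50,[0,0,-0.2],[0,0,0]],[50,[0,0,-0.06],[0,0,0]],[50,[0,0,0],[0,0,0]],[50,[0,0,0],[0,0,0]],[70,[0,0,0],[0,0,0]],[91,[0,0,0],[0,0,0]],[91,[0,0,0],[0,0,0]],[91,[0,0,0],[0,0,0]],[91,[0,0,0],[0,0,0]]]'

```text
time_s: 5.45
ee_pos: [492.6, -185.9, 20.1]
ee_rot: [-180.0, -0.1, -32.3]
force: [0.2, -0.0, -0.9]
gripper_width: 89.7
gripper_force: 0.0
```

>>> move_arm --motion '[[91,[0,0,0.5],[0,0,0]],[91,[0,0,0.9],[0,0,0]],[91,[0,0,1],[0,0,0]],[91,[0,0,1],[0,0,0]],[91,[0,0,1],[0,0,0]],[91,[0.2,-0.5,0.8],[0,0,1]],[91,[0.2,-0.5,0],[0,0,1]],[91,[0.2,-0.5,0],[0,0,1]],[91,[0.2,-0.5,0],[0,0,1]],[91,[0.2,-0.5,0],[0,0,1]],[91,[0.2,-0.5,0],[0,0,1]],[91,[0.2,-0.5,0],[0,0,1]],[91,[0.2,-0.5,0],[0,0,1]],[91,[0.2,-0.5,0],[0,0,1]],[91,[0.2,-0.5,0],[0,0,1]],[91,[0.2,-0.5,0],[0,0,1]],[91,[0.2,-0.5,0],[0,0,1]],[91,[0.2,-0.5,0],[0,0,1]],[91,[0.2,-0.5,0],[0,0,1]],[91,[0.2,-0.5,0],[0,0,1]]]'

```text
time_s: 7.12
ee_pos: [567.4, -373.9, 149.6]
ee_rot: [-180.0, 0.0, 27.9]
force: [0.3, -0.2, 0.5]
gripper_width: 91.3
gripper_force: 0.0
```

>>> move_arm --motion '[[91,[0.1,-0.25,0],[0,0,1]],[91,[0,0,0],[0,0,1]],[91,[0,0,0],[0,0,1]],[91,[0,0,0],[0,0,1]],[91,[0,0,0],[0,0,1]],[91,[0,0,0],[0,0,1]],[91,[0,0,0],[0,0,1]],[91,[0,0,0],[0,0,0.6]],[91,[0,0,0],[0,0,0]],[91,[0,0,0],[0,0,0]]]'

```text
time_s: 7.95
ee_pos: [569.8, -379.6, 149.7]
ee_rot: [-180.0, -0.0, 58.1]
force: [-0.3, -0.1, 0.4]
gripper_width: 90.6
gripper_force: 0.0
```

Run:
```python
from h import *
C=cam("wrist");im=grab_frame("wrist");cv2.imwrite("pics/w3.png",im)
np.savez("w3.npz",K=C[0],R=C[1],t=C[2]);s=state();print(s['ee_pos'],s['ee_rot'],s['gripper_width'])
```

```text
[ 569.78559157 -379.57499023  149.703693  ] [1.79998595e+02 1.42998741e-04 5.80571227e+01] 91.14859205070263
```

View pics/w3.png

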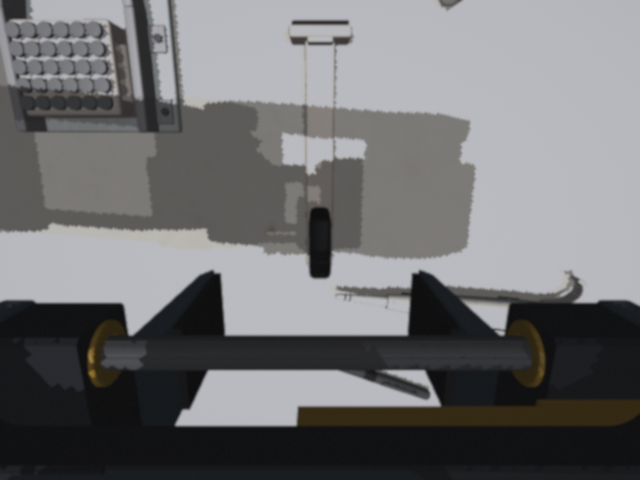

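The stick is aligned with the tool, its grip at about (320,241) and its nose at (320,31). The rack stands between the rails at upper left.

Run:
```python
from h import *
z=np.load("w3.npz");C=(z['K'],z['R'],z['t'])
im=cv2.imread("pics/w3.png",0)
m=(im<60).astype(np.uint8)[150:290,290:350];c=max(cv2.findContours(m,0,2)[0],key=cv2.contourArea);x,y,w,h=cv2.boundingRect(c);print(x+290,y+150,w,h)
print(pt(C,[(320,210),(320,240),(320,276)],60)); print("nose",pt(C,[(320.5,22)],26),pt(C,[(290,22),(352,22)],26))
a=np.radians(57.7);Rp=np.array([[np.cos(a),np.sin(a)],[-np.sin(a),np.cos(a)]]);o=np.array([549.5,-95.5])
f=lambda p,z:((pt(C,p,z)[:,:2]-o)@Rp.T).round(1)
print("caps",f([(15,30),(96,30),(29,103),(106,103)],49.5),"bed end",f([(170,131),(60,130)],12))
```

```text
309 207 23 70
[[ 587.40945786 -356.16762961   60.        ]
 [ 576.05301939 -374.48481528   60.        ]
 [ 561.73460442 -397.57947356   60.        ]]
nose [[ 653.95383267 -250.17510816   26.        ]] [[ 636.08510719 -239.02513931   26.        ]
 [ 672.40903875 -261.69103711   26.        ]]
caps [[ -86.8   24.3]
 [ -86.5  -27.4]
 [-130.6   24.2]
 [-130.3  -27.4]] bed end [[-147.3  -54.7]
 [-147.1   30.7]]
```

>>> move_arm --motion '[[91,[0.09,-0.06,-0.6],[0,0,0]],[91,[0,0,-0.9],[0,0,0]],[91,[0,0,-0.9],[0,0,0]],[91,[0,0,-0.9],[0,0,0]],[91,[0,0,-0.9],[0,0,0]],[91,[0,0,-0.59],[0,0,0]],[60,[0,0,0],[0,0,0]],[40,[0,0,0],[0,0,0]],[10,[0,0,0],[0,0,0]],[10,[0,0,0],[0,0,0]],[10,[0,0,0],[0,0,0]],[10,[0,0,0],[0,0,0]],[10,[0,0,0],[0,0,0]],[10,[0,0,0],[0,0,0]],[10,[0,0,0],[0,0,0]]]' --grip_force 40

```text
time_s: 9.25
ee_pos: [572.1, -381.1, 30.2]
ee_rot: [180.0, -0.0, 58.1]
force: [-0.2, 1.0, -1.0]
gripper_width: 34.1
gripper_force: 0.0
```

Still closing at width 34; a few more rows, then lift.

>>> move_arm --motion '[[10,[0,0,0],[0,0,0]],[10,[0,0,0],[0,0,0]],[10,[0,0,0],[0,0,0]],[10,[0,0,0],[0,0,0]],[10,[0,0,0],[0,0,0]],[10,[0,0,0],[0,0,0]],[10,[0,0,0.3],[0,0,0]],[10,[0,0,0.6],[0,0,0]],[10,[0,0,0.8],[0,0,0]],[10,[0,0,0.8],[0,0,0]],[10,[0,0,0],[0,0,0]]]'

```text
time_s: 10.17
ee_pos: [574.3, -382.6, 97.3]
ee_rot: [179.5, 0.0, 58.1]
force: [0.6, -0.5, -1.1]
gripper_width: 15.8
gripper_force: 40.0
```

>>> move_arm --motion '[[10,[0,0,0.5],[0,0,0]],[10,[-0.5,0.05,0.3],[0,0,0]],[10,[-0.8,0.08,0],[0,0,0]],[10,[-0.8,0.08,0],[0,0,0]],[10,[-0.8,0.08,0],[0,0,0]],[10,[-0.8,0.08,0],[0,0,0]],[10,[-0.8,0.08,0],[0,0,0]],[10,[-0.8,0.08,0],[0,0,0]],[10,[-0.8,0.08,0],[0,0,0]],[10,[-0.8,0.08,0],[0,0,0]],[10,[-0.5,0.05,0],[0,0,-0.1]],[10,[-0.2,0.02,0],[0,0,0]],[10,[0,0,0],[0,0,0]],[10,[0,0,0],[0,0,0]],[10,[0,0,0],[0,0,0]]]'

```text
time_s: 11.42
ee_pos: [383.0, -362.5, 112.6]
ee_rot: [179.9, 0.0, 57.7]
force: [-0.0, -0.4, -0.8]
gripper_width: 15.7
gripper_force: 40.0
```

Run:
```python
from h import *
C=cam("wrist");im=grab_frame("wrist");cv2.imwrite("pics/w4.png",im)
np.savez("w4.npz",K=C[0],R=C[1],t=C[2]);s=state();print(s['ee_pos'],s['ee_rot'],s['gripper_width'],px(C,[(464,-230,70)]))
```

```text
[ 383.03049626 -362.42568938  112.46550974] [1.79944762e+02 8.27621040e-04 5.77470687e+01] 15.740366848293062 [[311.5343947  -30.12877762]]
```

View pics/w4.png

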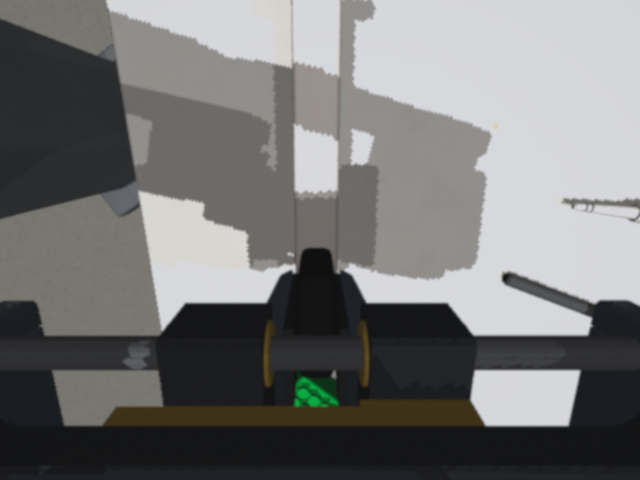

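The stick is held straight, its foot centred at column 316 from top to bottom. The green rack shows close behind the grip at about (316,392), so I'll check clearance there.

Run:
```python
from h import *
z=np.load("w1.npz");C=(z['K'],z['R'],z['t'])
g=pt(C,[(512,198),(566,240),(517,298),(465,255)],37);print(g.round())
a=np.radians(57.7);d=np.array([np.cos(a),np.sin(a)]);n=np.array([-d[1],d[0]])
s=g[:,:2]-np.array([383,-362.4]);print((s@d).round(),(s@n).round())
C=cam("side");im=grab_frame("side");cv2.imwrite("pics/s4.png",cv2.resize(im[150:290,230:430],None,fx=4,fy=4))
T=cam("top");im=grab_frame("top");cv2.imwrite("pics/t4.png",cv2.resize(im[200:340,310:480],None,fx=4,fy=4))
z=np.load("w4.npz");C=(z['K'],z['R'],z['t'])
q=pt(C,[(315,5),(316.5,240)],14+112.5-30.2)[:,:2]
print(q,((q-np.array([549.5,-95.5]))@np.c_[d,n]))
```

```text
[[ 345. -503.   37.]
 [ 288. -516.   37.]
 [ 272. -460.   37.]
 [ 331. -449.   37.]]
[-140. -181. -142. -101.] [-43.  -2.  42.  -3.]
[[ 453.22015874 -250.21117844]
 [ 397.52753354 -339.65735321]] [[-182.21881368   -1.28860655]
 [-287.58373647   -2.00952972]]
```

>>> move_arm --motion '[[10,[0,0,-0.5],[0,0,0]],[10,[0,0,-0.8],[0,0,0]],[10,[0,0,-0.8],[0,0,0]],[10,[0,0,-0.4],[0,0,0]],[10,[0,0,-0.22],[0,0,0]],[10,[0,0,0],[0,0,0]],[10,[0,0,0],[0,0,0]],[10,[0.107,0.169,0],[0,0,0]],[10,[0.107,0.169,0],[0,0,0]],[10,[0.107,0.169,0],[0,0,0]],[10,[0.107,0.169,0],[0,0,0]],[10,[0.107,0.169,0],[0,0,0]],[10,[0.107,0.169,0],[0,0,0]],[10,[0.107,0.169,0],[0,0,0]],[10,[0.107,0.169,0],[0,0,0]],[10,[0.107,0.169,0],[0,0,0]],[10,[0.107,0.169,0],[0,0,0]]]'

```text
time_s: 12.98
ee_pos: [409.1, -319.5, 44.5]
ee_rot: [180.0, 0.0, 57.7]
force: [-1.3, -2.0, 0.3]
gripper_width: 15.7
gripper_force: 40.0
```

>>> move_arm --motion '[[10,[0.16,0.254,0],[0,0,0]],[10,[0.16,0.254,0],[0,0,0]],[10,[0.16,0.254,0],[0,0,0]],[10,[0.16,0.254,0],[0,0,0]],[10,[0.16,0.254,0],[0,0,0]],[10,[0.16,0.254,0],[0,0,0]],[10,[0.16,0.254,0],[0,0,0]],[10,[0.16,0.254,0],[0,0,0]],[10,[0.16,0.254,0],[0,0,0]],[10,[0.16,0.254,0],[0,0,0]]]'

```text
time_s: 13.82
ee_pos: [448.8, -256.4, 44.6]
ee_rot: [180.0, 0.1, 57.8]
force: [-3.1, -4.5, 1.5]
gripper_width: 15.7
gripper_force: 40.0
```

>>> move_arm --motion '[[10,[0.16,0.254,0],[0,0,0]],[10,[0.16,0.254,0],[0,0,0]],[10,[0.16,0.254,0],[0,0,0]],[10,[0.16,0.254,0],[0,0,0]],[10,[0.16,0.254,0],[0,0,0]],[10,[0.16,0.254,0],[0,0,0]],[10,[0.16,0.254,0],[0,0,0]],[10,[0.16,0.254,0],[0,0,0]],[10,[0.16,0.254,0],[0,0,0]],[10,[0.16,0.254,0],[0,0,0]]]'

```text
time_s: 14.65
ee_pos: [489.1, -192.1, 44.4]
ee_rot: [-180.0, 0.0, 57.7]
force: [-1.2, -3.0, -0.9]
gripper_width: 16.3
gripper_force: 40.0
```

Run:
```python
from h import *
im=grab_frame("side");im2=grab_frame("top")
cv2.imwrite("pics/p5.png",np.hstack([cv2.resize(im[195:285,250:350],(400,360)),cv2.resize(im2[180:270,235:335],(400,360))]))
```

```text
(no output)
```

View pics/p5.png

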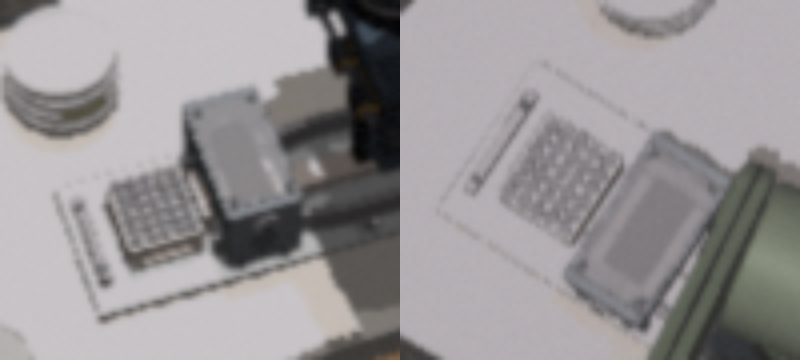

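The rack is out from under the guard, square, about 12–16 mm short of the end stop. I'll push on gently.

>>> move_arm --motion '[[10,[0.065,0.1,0],[0,0,0]],[10,[0.065,0.1,0],[0,0,0]],[10,[0.065,0.1,0],[0,0,0]],[10,[0.065,0.1,0],[0,0,0]],[10,[0,0,0],[0,0,0]]]'

```text
time_s: 15.17
ee_pos: [495.5, -182.4, 44.4]
ee_rot: [-180.0, -0.0, 57.7]
force: [0.4, 0.4, -0.7]
gripper_width: 15.7
gripper_force: 40.0
```

>>> move_arm --motion '[[10,[0.04,0.06,0],[0,0,0]],[10,[0.04,0.06,0],[0,0,0]],[10,[0,0,0],[0,0,0]]]'

```text
time_s: 15.42
ee_pos: [497.4, -179.6, 44.4]
ee_rot: [180.0, -0.0, 57.7]
force: [-0.5, -0.8, -1.1]
gripper_width: 15.4
gripper_force: 40.0
```

>>> move_arm --motion '[[10,[0.04,0.06,0],[0,0,0]],[10,[0.04,0.06,0],[0,0,0]],[10,[0,0,0],[0,0,0]]]'

```text
time_s: 15.67
ee_pos: [498.9, -178.2, 44.8]
ee_rot: [180.0, 0.2, 57.8]
force: [-3.4, -6.8, 1.5]
gripper_width: 15.7
gripper_force: 40.0
```

>>> move_arm --motion '[[10,[0.03,0.05,0],[0,0,0]],[10,[0.03,0.05,0],[0,0,0]],[10,[0,0,0],[0,0,0]]]'

```text
time_s: 15.92
ee_pos: [499.0, -178.1, 45.3]
ee_rot: [179.9, 0.4, 57.9]
force: [-10.5, -17.1, 5.5]
gripper_width: 15.8
gripper_force: 40.0
```

>>> move_arm --motion '[[10,[-0.1,-0.17,0],[0,0,0]],[10,[-0.16,-0.254,0],[0,0,0]],[10,[-0.32,-0.507,0],[0,0,0]],[10,[-0.32,-0.507,0],[0,0,0]],[10,[-0.32,-0.507,0],[0,0,0]],[10,[-0.32,-0.507,0],[0,0,0]],[10,[-0.32,-0.507,0],[0,0,0]],[10,[-0.32,-0.507,0],[0,0,0]],[10,[-0.32,-0.507,0],[0,0,0]],[10,[-0.32,-0.507,0],[0,0,0]],[10,[-0.32,-0.507,0],[0,0,0]],[10,[-0.32,-0.507,0],[0,0,0]],[10,[-0.32,-0.507,0],[0,0,0]],[10,[-0.32,-0.507,0],[0,0,0]],[10,[-0.32,-0.507,0],[0,0,0]],[10,[-0.32,-0.507,0],[0,0,0]],[10,[-0.32,-0.507,0],[0,0,0]],[10,[0,0,0],[0,0,0]],[10,[0,0,0],[0,0,0]]]'

```text
time_s: 17.5
ee_pos: [374.3, -375.2, 44.3]
ee_rot: [180.0, -0.0, 57.6]
force: [0.5, -0.5, -0.9]
gripper_width: 15.9
gripper_force: 40.0
```

Run:
```python
from h import *
C=cam("top");im2=grab_frame("top")
cv2.imwrite("pics/p6.png",np.hstack([cv2.resize(im2[180:320,235:335],(400,560)),cv2.resize(im2[240:340,335:435],(400,560))]))
```

```text
(no output)
```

View pics/p6.png

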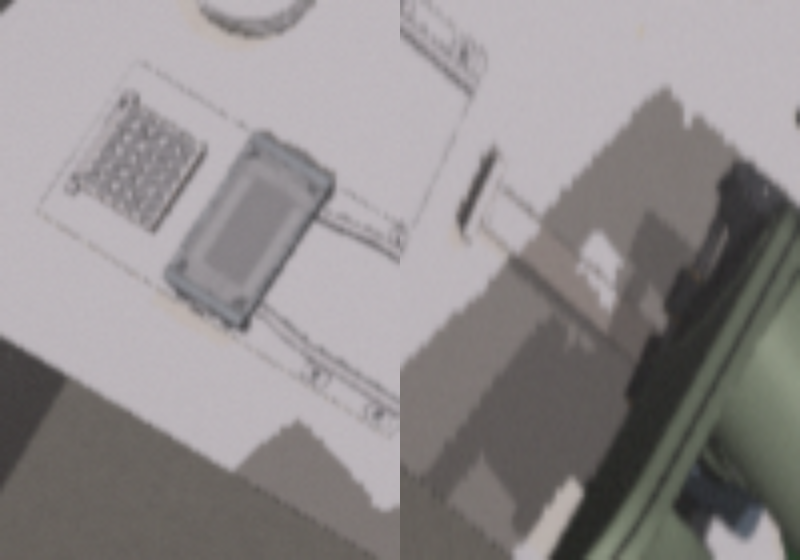

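The rack sits against the end stop and the stick's nose is clear of the bed. I'll lower the stick, release it and rise.

>>> move_arm --motion '[[10,[0,0,-0.2],[0,0,0]],[10,[0,0,-0.2],[0,0,0]],[10,[0,0,-0.13],[0,0,0]],[10,[0,0,-0.04],[0,0,0]],[10,[0,0,0],[0,0,0]],[10,[0,0,0],[0,0,0]],[30,[0,0,0],[0,0,0]],[50,[0,0,0],[0,0,0]],[50,[0,0,0],[0,0,0]],[50,[0,0,0],[0,0,0]],[50,[0,0,0],[0,0,0]],[50,[0,0,0.5],[0,0,0]],[50,[0,0,0.8],[0,0,0]],[50,[0,0,1],[0,0,0]],[91,[0,0,1],[0,0,0]],[91,[0,0,1],[0,0,0]],[91,[0,0,0.5],[0,0,0]],[91,[0,0,0],[0,0,0]]]'

```text
time_s: 19.05
ee_pos: [375.7, -376.6, 153.5]
ee_rot: [179.6, 0.1, 57.7]
force: [-0.0, -0.1, -0.5]
gripper_width: 73.7
gripper_force: 0.0
```

>>> move_arm --motion '[[91,[0.49,0.788,0],[0,0,0]],[91,[0.49,0.788,0],[0,0,0]],[91,[0.49,0.788,0],[0,0,0]],[91,[0.49,0.788,0],[0,0,0]],[91,[0.49,0.788,0],[0,0,0]],[91,[0.49,0.788,0],[0,0,0]],[91,[0.49,0.788,0],[0,0,0]],[91,[0.49,0.788,0],[0,0,0]],[91,[0.49,0.788,0],[0,0,0]],[91,[0.49,0.788,0],[0,0,0]],[91,[0.49,0.788,0],[0,0,0]],[91,[0.49,0.788,0],[0,0,0]],[91,[0.49,0.788,0],[0,0,0]],[91,[0.49,0.788,0],[0,0,0]],[91,[0.49,0.788,0],[0,0,0]],[91,[0.49,0.788,0],[0,0,0]],[91,[0.49,0.788,0],[0,0,0]],[91,[0.49,0.788,0],[0,0,0]],[91,[0,0,0],[0,0,0]],[91,[0,0,0],[0,0,0]]]'

```text
time_s: 20.72
ee_pos: [594.4, -19.7, 148.6]
ee_rot: [-179.9, 0.1, 57.8]
force: [-1.2, -0.5, -0.2]
gripper_width: 90.8
gripper_force: 0.0
```

Run:
```python
from h import *
C=cam("wrist");im=grab_frame("wrist");cv2.imwrite("pics/w7.png",im)
np.savez("w7.npz",K=C[0],R=C[1],t=C[2]);s=state();print(s['ee_pos'],s['ee_rot'],s['gripper_width'],px(C,[(596.5,-21,45)]))
```

```text
[593.99507916 -20.40903898 148.87964815] [-1.79885899e+02  9.68478022e-02  5.77700210e+01] 91.26685534603142 [[319.83822784 244.88522743]]
```

View pics/w7.png

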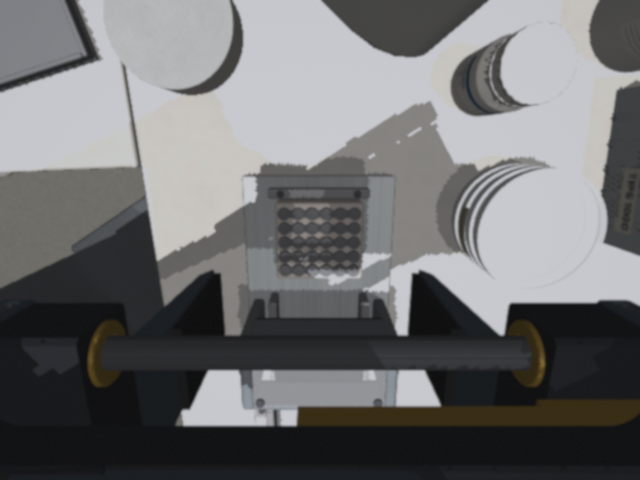

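The rack is square to the tool at the end stop, its cap grid centred at about (319,241). The dishes on the right are outside the fingers' reach.

Run:
```python
from h import *
z=np.load("w7.npz");C=(z['K'],z['R'],z['t'])
print(pt(C,[(319,241),(285,213),(353,213),(285,269),(353,269)],45.5).round(1))
```

```text
[[597.6 -18.   45.5]
 [587.8  13.3  45.5]
 [630.  -13.3  45.5]
 [563.9 -22.9  45.5]
 [607.9 -50.6  45.5]]
```

>>> move_arm --motion '[[91,[0.12,0.06,-0.6],[0,0,0]],[91,[0,0,-0.9],[0,0,0]],[91,[0,0,-0.9],[0,0,0]],[91,[0,0,-0.9],[0,0,0]],[91,[0,0,-0.8],[0,0,0]],[91,[0,0,-0.6],[0,0,0]],[91,[0,0,-0.35],[0,0,0]],[91,[0,0,-0.15],[0,0,0]],[91,[0,0,0],[0,0,0]],[91,[0,0,0],[0,0,0]],[55,[0,0,0],[0,0,0]],[55,[0,0,0],[0,0,0]],[55,[0,0,0],[0,0,0]],[55,[0,0,0],[0,0,0]],[55,[0,0,0],[0,0,0]],[55,[0,0,0],[0,0,0]],[55,[0,0,0],[0,0,0]]]' --grip_force 15

```text
time_s: 22.18
ee_pos: [597.9, -18.8, 20.7]
ee_rot: [180.0, -0.0, 57.7]
force: [-1.7, 0.8, 4.7]
gripper_width: 66.1
gripper_force: 15.0
```

>>> move_arm --motion '[[55,[0,0,0.3],[0,0,0]],[55,[0,0,0.7],[0,0,0]],[55,[0,0,0.9],[0,0,0]],[55,[-0.1,0,0.9],[0,0,0]],[55,[-0.3,0,0.9],[0,0,0]],[55,[-0.6,0.1,0.7],[0,0,0]],[55,[-0.84,0.3,0],[0,0,0]],[55,[-0.84,0.3,0],[0,0,0]],[55,[-0.84,0.3,0],[0,0,0]],[55,[-0.84,0.3,0],[0,0,0]],[55,[-0.84,0.3,0],[0,0,0]],[55,[-0.84,0.3,0],[0,0,0]],[55,[-0.64,0.5,0],[0,0,0]],[55,[0,0.3,0],[0,0,0]],[55,[0,0,0],[0,0,0]]]' --grip_force 20

```text
time_s: 23.43
ee_pos: [430.2, 49.4, 130.2]
ee_rot: [180.0, -0.0, 57.8]
force: [0.9, -0.4, -3.6]
gripper_width: 66.2
gripper_force: 20.0
```

>>> move_arm --motion '[[55,[0.1,0.5,0],[0,0,0.4]],[55,[0.14,0.8,0],[0,0,0.4]],[55,[0.14,0.8,0],[0,0,0.4]],[55,[0.14,0.8,0],[0,0,0.4]],[55,[0.14,0.8,0],[0,0,0.4]],[55,[0.14,0.8,0],[0,0,0.4]],[55,[0.14,0.8,0],[0,0,0.4]],[55,[0.14,0.8,0],[0,0,0.4]],[55,[0.14,0.8,0],[0,0,0.4]],[55,[0,0.6,0],[0,0,0.4]],[55,[0,0,0],[0,0,0.2]],[55,[0,0,0],[0,0,0]],[55,[0,0,0],[0,0,0]]]'

```text
time_s: 24.52
ee_pos: [461.6, 235.4, 129.8]
ee_rot: [-180.0, 0.1, 74.5]
force: [0.2, 0.3, -3.8]
gripper_width: 65.8
gripper_force: 20.0
```

Run:
```python
from h import *
C=cam("wrist");im=grab_frame("wrist");cv2.imwrite("pics/w8.png",im)
s=state();print(s['ee_pos'],s['ee_rot'],s['gripper_width'])
a=np.radians(-15.5);R=np.array([[np.cos(a),-np.sin(a)],[np.sin(a),np.cos(a)]])
c=np.array([[x,y] for x,y in((82,67),(82,-67),(-82,-67),(-82,67))])@R.T+[465,267.5]
print(px(C,np.c_[c,[16]*4]).round())
```

```text
[461.5360855  235.16926957 129.94373591] [-1.79995432e+02  4.93572419e-02  7.44634744e+01] 65.57370753539585
[[425. 106.]
 [412. 284.]
 [208. 284.]
 [193. 106.]]
```

View pics/w8.png

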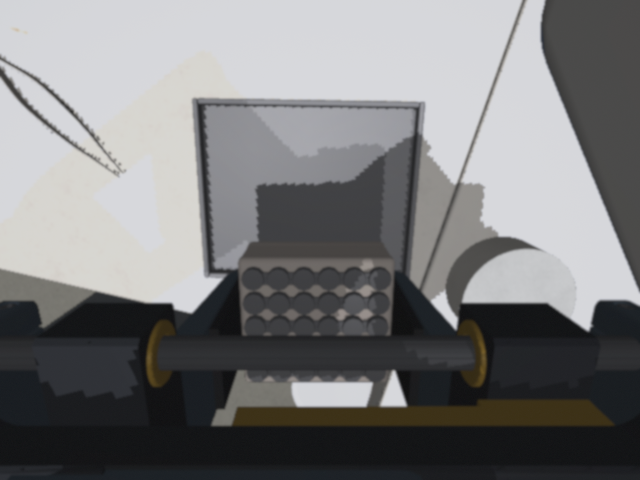

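The tray shows square to the tool, with its far corners at (194,99) and (424,102). It lies about 4 mm further on than estimated. I'll place the rack in its middle.

>>> move_arm --motion '[[55,[0.06,0.48,0],[0,0,0]],[55,[0.06,0.48,0],[0,0,0]],[55,[0.06,0.48,-0.2],[0,0,0]],[55,[0,0,-0.8],[0,0,0]],[55,[0,0,-0.9],[0,0,0]],[55,[0,0,-0.9],[0,0,0]],[55,[0,0,-0.8],[0,0,0]],[55,[0,0,-0.5],[0,0,0]],[55,[0,0,-0.3],[0,0,0]],[55,[0,0,-0.15],[0,0,0]],[55,[0,0,-0.1],[0,0,0]],[55,[0,0,0],[0,0,0]],[55,[0,0,0],[0,0,0]]]'

```text
time_s: 25.65
ee_pos: [466.4, 272.5, 14.7]
ee_rot: [179.9, -0.1, 74.5]
force: [-0.7, -0.4, -3.7]
gripper_width: 66.3
gripper_force: 20.0
```

>>> move_arm --motion '[[55,[0,0,-0.06],[0,0,0]],[55,[0,0,0],[0,0,0]],[55,[0,0,0],[0,0,0]],[72,[0,0,0],[0,0,0]],[91,[0,0,0],[0,0,0]],[91,[0,0,0],[0,0,0]],[91,[0,0,0],[0,0,0]],[91,[0,0,0],[0,0,0]],[91,[0,0,0.4],[0,0,0]],[91,[0,0,0.8],[0,0,0]],[91,[0,0,1],[0,0,0]],[91,[0,0,1],[0,0,0]],[91,[0,0,1],[0,0,0]],[91,[0,0,1],[0,0,0]],[91,[0,-0.5,0.5],[0,0,0]],[91,[0,0,0],[0,0,0]],[91,[0,0,0],[0,0,0]]]'

```text
time_s: 27.07
ee_pos: [465.6, 258.7, 155.1]
ee_rot: [180.0, -0.0, 74.5]
force: [-0.1, 0.4, -0.3]
gripper_width: 91.1
gripper_force: 0.0
```

Run:
```python
from h import *
w=grab_frame("wrist");t=grab_frame("top")
cv2.imwrite("pics/f.png",np.hstack([cv2.resize(w,(400,300)),cv2.resize(t[200:350,300:500],(400,300))]))
```

```text
(no output)
```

View pics/f.png

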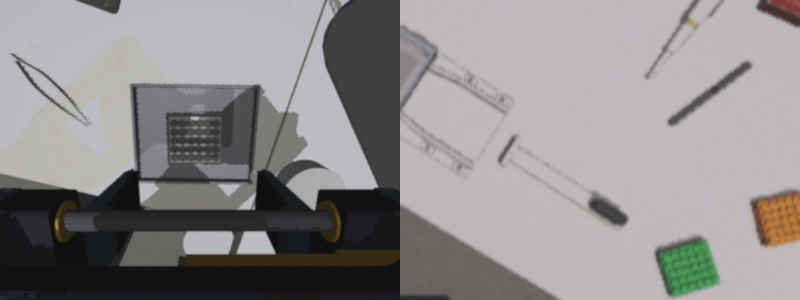

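The rack stands upright near the middle of the tray. The stick lies flat on the worktop, clear of the bed, which it passes by only a few millimetres at (505,150). I'm handing the job in.

```bash
python3 -c "from workcell import *; print(job_done())"
```

```text
the job is handed in; nothing more can be done
None
```

The rack was fed through the press to the end stop with the push stick and now stands upright in the grey tray, the stick lies on the worktop, and the job was handed in at about 27 s; I could not measure how far each cap strip was pressed, and no verdict was returned.

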